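# Mount a reagent trough rack on its locating studs

### The arm

A 6-joint arm with a two-finger parallel gripper is mounted at the origin on the work surface. World frame = base frame: x ahead of the robot, y to its left, z up, the work surface at z = 0. Lengths are in mm, angles in rad, forces in N, time in s.
With the tool pointing down it reaches from about 350 to 875 mm from the base axis. Payload 4.2 kg.
Tool frame: the origin (TCP) lies between the finger pads; the fingertips stand 11 mm ahead of it and the grasp point (between the pads) lies 8 mm behind it; z points along the fingers, y is the direction in which the jaws open and shut (so a half turn about z gives the same grasp; the last joint's range is limited). The gripper opens to 85 mm and grips with 20 to 120 N. Pads are 22 mm wide; open, the fingers measure 114 mm over their backs; the gripper's body (76 mm by 85 mm) begins 54 mm behind the grasp point. The pads swing forward as they close: fully open they stand 13 mm farther back than shut.
Start: joints at [1.414, 0.385, 0.008, 0, -1.194, -0.259], TCP at [252.418, 571.738, 242.312] pointing down, gripper open.
Joint ranges: [-3.14, 3.14], [-1.21, 2.06], [-1.07, 1.41], [-3.16, 2.05], [-2.99, -0.16], [-3.1, 3.1]. Speed limits (rad/s): [2.79, 2.79, 3.14, 3.14, 3.14, 3.14].

### API

Orientations are given as a unit quaternion [x, y, z, w].
In Python, from bench import * gives the robot as it stands.
- The arm moves only by the tool servo_tool, never from a script. Its argument "rows" is a list of rows, each a list of 7 numbers: the opening, from 0 (shut) to 1 (fully open), then the shift along the tool's x, y, z in cm, then the turn, a rotation vector about the tool's x, y, z in degrees. A call has 1 to 12 rows; each row shifts and turns the commanded pose from where the row before left it, along the tool's axes as they then stand; what a row does not reach is not made up. A row lasts 1/10 s, in which the tool goes at most 50 mm and 8.59 degrees, less where a joint would pass 70% of its speed; a pose out of reach is approached as far as the arm can. A call is refused whole if a number of a shift passes 5 or a number of a turn 8.59, either way. A call with a gripper value outside its range is refused whole. The fingers move at their own pace and stop on an object; the grip force is fixed at half the most. Time passes only in rows, so rows that do not move let the fingers close. It gives the time, the measured TCP pose, the force and the opening at its end, in the units of the state.
- read_state(): the state, without advancing time (a new reading comes with each control period).
- get_image(name): name is "side" or "top"; returns a dict with "image" (384x512x3 uint8, red, green, blue), "mtx" (3x3 intrinsics, pixels), "extrinsics" (4x4, takes a point from camera to world coordinates). Camera axes: x right, y up, looking along -z (the intrinsics and any distortion apply to the point x, -y, -z); pixel columns grow to the right and rows downward; lengths in mm; the calibration is good to about 2 mm. A picture is of the moment at which its call begins. There is no depth.
- job_done(): hands the job in, once; it reports no verdict.
The state is a dict: "clock": time; "joints": joint angles; "joint_vel": joint speeds; "joint_efforts": joint torques, N m; "position": TCP position; "ee_rot": TCP orientation; "contact_force": force on the tool from outside, world axes, zero at the start; "wrist_torque": the same for the moment, N m; "gripper_width": finger opening in mm.
Only numpy, scipy, OpenCV 4.12 (cv2) and the standard library are available. Lean on these libraries where they do the work, as an engineer would, in place of code of your own. Each camera call takes 0.05 s, during which the arm holds its last target. There are 200 camera calls.

### The job

Put the empty blue trough rack onto the slotted aluminium position plate. Its four brass locating studs may be clamped anywhere along their slots, so set the rack down lightly on them and slide it along the slots, feeling for the moment its four holes drop over the studs, until it sits fully home and flat on the plate, then let go. Do not force it or drop it from above; leave everything else on the deck where it is.

Things in the scene. Friction and masses are not known exactly. Their poses are not given: they have to be found in the camera images.
- rack: Empty trough rack, loose, 0.45 to 0.7 kg. Aluminium base plate 112 (its x) by 200 (its y) by 8 mm, flat underneath; origin at the centre of the underside, z up. Four round through holes 18 mm in diameter at x = +-34, y = +-56 mm. On it a blue frame: outer walls spanning x +-56, y +-46 mm, 34 mm above the underside. Either way round (half turn) is right.
- web_top (a point): Middle of the top edge of the rack's central blue web, which is the grip: it runs along the rack's y, 14 mm thick (x), 84 mm long, from the base plate up to this point 62 mm above the underside. An empty bay 45 mm wide lies on each side of it, floor 8 mm above the underside. Axes as the rack.
- subplate: Position plate, fixed to the deck: aluminium, 150 (its x) by 240 (its y) by 6 mm, origin at the centre of its underside, z up. Four black slots along its y hold four brass locating studs in a rectangle 68 (x) by 112 mm (y), clamped rigidly as a set: its centre lies at x = 0 and anywhere from -18 to +18 mm in y; this differs every time and is not reported.
- seat (a point): Centre of the position plate's top face, 6 mm above the deck; axes as the plate. The brass studs rise 10.5 mm above it, 14 mm in diameter, the top 2 mm tapering to 11 mm. Home, the rack's underside lies flat at this height, its y along the plate's y (either way round), centred in x, its y where the centre of the four studs is.
- trough_a: White open trough 40 x 80 x 36 mm, bystander; origin at the centre of the underside.
- trough_b: White open trough 40 x 80 x 36 mm, bystander; origin at the centre of the underside.
- wellplate: White well plate with red wells, 85 x 127 x 17 mm, bystander; origin at the centre of the underside.
- fixture: Cream printed plate fixture with raised corners, 82 x 130 x 46 mm, bystander; origin at the centre of the underside.
- tipbox: Blue box of yellow pipette tips, 80 x 122 x 55 mm, bystander; origin at the centre of the underside.
- bottle: Amber bottle with blue cap, 60 mm diameter, 125 mm tall, bystander; origin at the centre of the underside.
- labels: Roll of paper labels lying flat, 84 mm diameter, 30 mm high, bystander; origin at the centre of the underside.

How it is judged:
By the outcome, as a careful person would: the job done as asked, in the order asked, and still so for the second after the job is handed in, with the robot touching nothing.
It also fails if it takes over 64 s, if anything falls off the work surface, if the arm or the gripper's body presses on something with over 40 N, if the wrist force passes 120 N, or if a joint passes its speed limit or range.

## Working session

There is one attempt and no reset: what is moved stays moved. The work goes in short steps, Python scripts to look and compute and a tool call to move; the robot and the scene stay as the last step left them, time stands still between calls to the robot, and variables do not carry over. Pictures are saved under pics/ and viewed, about 8 in all and at most 12, crops included, and the job is handed in when it is done.

Besides the shell and the picture viewer there is one more tool, called after "Emit:" as name(argument=value, ...) on one line, values as JSON. servo_tool: Moves the arm, as the interface text tells. Its arguments: {"type":"object","properties":{"rows":{"type":"array","items":{"type":"array","items":{"type":"number"}}}},"required":["rows"]}

```bash
mkdir -p pics; ls
python3 - <<'E'
from bench import *
import cv2, numpy as np
for n in("top","side"):
    d=get_image(n); cv2.imwrite(f"pics/{n}0.png",d["image"][:,:,::-1]); print(n,d["mtx"],d["extrinsics"],[k for k in d])
    np.savez(f"{n}0.npz",**d)
print(read_state())
E
```

```text
pics
top [[485.56106403   0.         257.5976711 ]
 [  0.         485.56106403 188.40367432]
 [  0.           0.           1.        ]] [[ 1.30433303e-02  9.85065838e-01 -1.71683331e-01  2.95342733e+02]
 [-9.99874038e-01  1.12962827e-02 -1.11490445e-02 -2.05539419e+01]
 [-9.04315937e-03  1.71807126e-01  9.85089099e-01  1.71713992e+03]
 [ 0.00000000e+00  0.00000000e+00  0.00000000e+00  1.00000000e+00]] ['image', 'mtx', 'extrinsics']
side [[361.58242218   0.         253.25408442]
 [  0.         361.58242218 196.68880711]
 [  0.           0.           1.        ]] [[ 9.82942900e-01  1.32232657e-01 -1.27819328e-01  4.05109742e+02]
 [-1.83858535e-01  6.89937807e-01 -7.00129889e-01 -8.21784947e+02]
 [-4.39264918e-03  7.11688378e-01  7.02481571e-01  9.20576890e+02]
 [ 0.00000000e+00  0.00000000e+00  0.00000000e+00  1.00000000e+00]] ['image', 'mtx', 'extrinsics']
{'clock': 0.1, 'joints': array([ 1.41357120e+00,  3.85473619e-01,  6.74441826e-03, -4.45237495e-04,
       -1.19401813e+00, -2.58633156e-01]), 'joint_vel': array([-0.00048685, -0.00194807,  0.0022031 ,  0.00145819, -0.00086706,
        0.00080429]), 'joint_efforts': array([-1.57263398e-04, -3.93320811e+01,  1.88927400e+01,  4.19797182e+00,
       -2.59256565e-03,  8.83971552e-06]), 'position': array([252.24184954, 571.27568743, 241.32601693]), 'ee_rot': array([ 9.78443068e-01, -2.06514330e-01, -1.57216468e-04,  9.84736521e-04]), 'contact_force': array([ 0.33383866, -0.36716604, -0.09064161]), 'wrist_torque': array([-0.01725805, -0.01936117, -0.02320249]), 'gripper_width': 85.21988612616865}
```

View pics/top0.png

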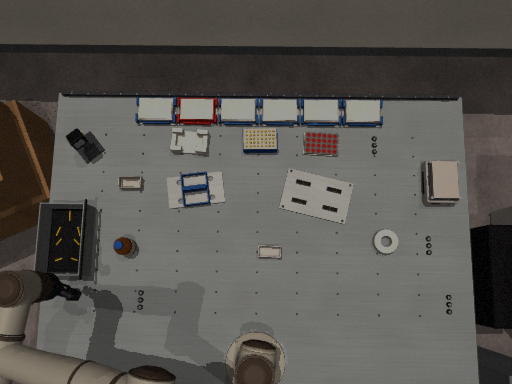

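View pics/side0.png

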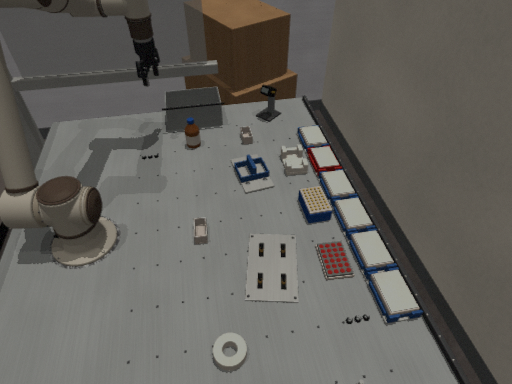

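The top view shows the rack at about (195,190), the position plate at about (316,195) and the gripper at about (70,293). I'll crop in on the rack and plate to measure them.

Run:
```python
import cv2, numpy as np
t=cv2.imread("pics/top0.png"); s=cv2.imread("pics/side0.png")
a=cv2.resize(t[165:225,275:360],None,fx=5,fy=5,interpolation=cv2.INTER_CUBIC)
b=cv2.resize(t[165:215,160:232],None,fx=5,fy=5,interpolation=cv2.INTER_CUBIC)
c=cv2.resize(s[230:305,240:305],None,fx=4,fy=4,interpolation=cv2.INTER_CUBIC)
d=cv2.resize(s[148:195,225:280],None,fx=5,fy=5,interpolation=cv2.INTER_CUBIC)
o=np.zeros((600,800,3),np.uint8)
o[:300,:425]=a;o[:250,430:790]=b;o[300:600,:260]=c;o[300:535,430:705]=d
cv2.imwrite("pics/crop0.png",o)
```

```text
(no output)
```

View pics/crop0.png

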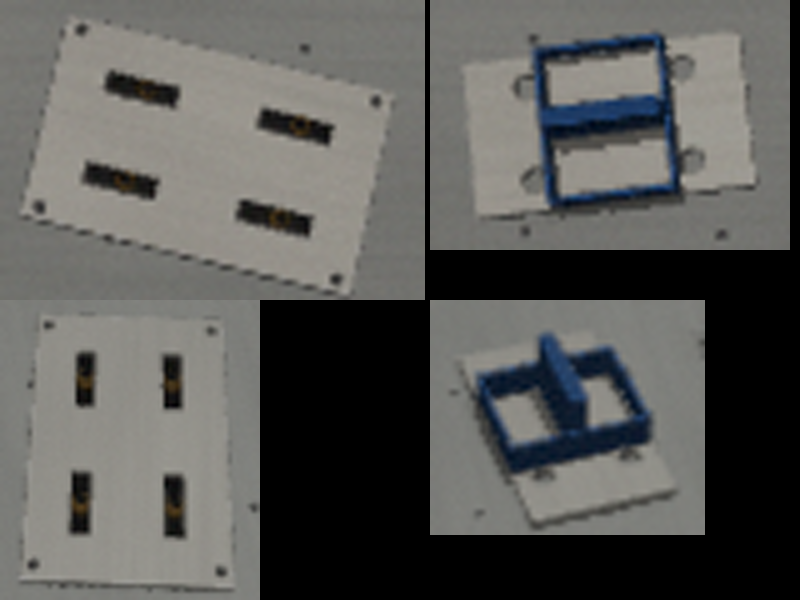

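The crops show the plate with four slots, each with brass near its middle, and the rack with its four holes and central web clear. Next I'll cast the mask contours onto their planes.

```bash
cat > h.py <<'E'
import cv2, numpy as np
def ray(d,uv,z):
    uv=np.asarray(uv,float).reshape(-1,2); K=d["mtx"];E=d["extrinsics"]
    p=np.c_[(uv-K[:2,2])/[K[0,0],K[1,1]],np.ones(len(uv))]*[1,-1,-1]
    w=p@E[:3,:3].T; o=E[:3,3]; return (o+w*((z-o[2])/w[:,2])[:,None])[:,:2]
def rect(P):
    c,sz,a=cv2.minAreaRect(P.astype(np.float32)); 
    b=cv2.boxPoints((c,sz,a)); e=[b[1]-b[0],b[2]-b[1]]; L=max(e,key=np.linalg.norm)
    return np.round(c,1),np.round(sz,1),round(np.degrees(np.arctan2(L[1],L[0]))%180,2)
def big(m):
    cs,_=cv2.findContours(m.astype(np.uint8),cv2.RETR_EXTERNAL,cv2.CHAIN_APPROX_NONE)
    return max(cs,key=cv2.contourArea)
def up(d,x0,x1,y0,y1,f=4):
    im=cv2.resize(d["image"][y0:y1,x0:x1],None,fx=f,fy=f,interpolation=cv2.INTER_CUBIC)
    conv=lambda q:(np.asarray(q,float).reshape(-1,2)+.5)/f-.5+[x0,y0]
    return im,conv
def masks(im):
    h=cv2.cvtColor(im,cv2.COLOR_RGB2HSV).astype(int); H,S,V=h[...,0],h[...,1],h[...,2]
    return H,S,V
E
python3 - <<'E'
from h import *
for n,pb,rb in(("top",(272,362,162,228),(160,232,163,217)),("side",(238,307,228,307),(222,282,145,197))):
    d=dict(np.load(n+"0.npz"))
    im,cv=up(d,*pb); H,S,V=masks(im)
    v=V.flatten(); th=cv2.threshold(im.max(2),0,255,cv2.THRESH_OTSU)[0]
    hi=np.percentile(v,80); lo=np.median(np.r_[V[0],V[-1]]); th=(hi+lo)/2; print(n,hi,lo,th)
    c=big(V>th); print(" plate",rect(ray(d,cv(c),6)))
    # slots
    inside=cv2.drawContours(np.zeros(V.shape,np.uint8),[c],-1,1,-1); inside=cv2.erode(inside,np.ones((9,9)))
    brass=(S>110)&(H>8)&(H<28)&(V>50); dark=((V<hi*.55)|brass)&(inside>0)
    k,l,st,ce=cv2.connectedComponentsWithStats(dark.astype(np.uint8))
    for i in range(1,k):
        if st[i,4]>150:
            P=ray(d,cv(np.argwhere(l==i)[:,::-1]),6); b=(l==i)&brass
            print("  slot",st[i,4],P.mean(0).round(1),"brass",b.sum(),ray(d,cv(np.argwhere(b)[:,::-1]),14).mean(0).round(1) if b.sum() else "")
    im,cv=up(d,*rb); H,S,V=masks(im)
    blue=(S>110)&(H>95)&(H<125)
    cvh=cv2.convexHull(big((V>th)|blue)); 
    print(" rack all(z=8)",rect(ray(d,cv(cvh),8)),"blue(z=34)",rect(ray(d,cv(big(blue)),34)))
E
```

```text
top 149.0 114.0 131.5
 plate (array([ 571.4, -209.8]), array([240.5, 151. ]), np.float32(76.6))
  slot 946 [ 617.1 -163.1] brass 26 [ 613.9 -163.6]
  slot 942 [ 591.5 -272.9] brass 46 [ 588.6 -273.9]
  slot 949 [ 550.9 -147.7] brass 47 [ 547.2 -149. ]
  slot 950 [ 525.3 -256.8] brass 56 [ 523.8 -255.8]
 rack all(z=8) (array([590.2, 223.7]), array([116.3,  94.4]), np.float32(7.91)) blue(z=34) (array([585.7, 220. ]), array([114.5,  93. ]), np.float32(7.91))
side 147.0 127.0 137.0
 plate (array([ 572.8, -207. ]), array([240.7, 150.7]), np.float32(76.72))
  slot 932 [ 551.6 -146. ] brass 124 [ 549.7 -154.1]
  slot 946 [ 618.1 -161.1] brass 119 [ 615.6 -169.9]
  slot 1133 [ 526.1 -255.2] brass 131 [ 523.7 -263. ]
  slot 1169 [ 592.4 -270.4] brass 130 [ 589.5 -278.6]
 rack all(z=8) (array([589.4, 255.7]), array([119.4, 147.8]), np.float32(97.83)) blue(z=34) (array([584.1, 225. ]), array([116. , 143.6]), np.float32(97.83))
```

Run:
```python
from h import *
for n,rb in(("top",(160,232,163,217)),("side",(222,282,145,197))):
    d=dict(np.load(n+"0.npz"))
    im,cv=up(d,*rb); H,S,V=masks(im)
    blue=(S>110)&(H>95)&(H<125)
    for th in (128,134):
        m=((V>th)&(S<60)).astype(np.uint8); k,l,st,_=cv2.connectedComponentsWithStats(m)
        m=np.isin(l,[i for i in range(1,k) if st[i,4]>250])
        P=ray(d,cv(cv2.convexHull(np.argwhere(m)[:,::-1].astype(np.int32))),8); print(n,th,rect(P))
    # top view web: mean blue in the middle = contour between holes
    full=cv2.drawContours(np.zeros(V.shape,np.uint8),[big(blue)],-1,1,-1)
    k,l,st,_=cv2.connectedComponentsWithStats(((full>0)&~blue).astype(np.uint8))
    for i in range(1,k):
        if st[i,4]>250: print("  bay",st[i,4],rect(ray(d,cv(np.argwhere(l==i)[:,::-1]),34)))
```

```text
top 128 (array([588.6, 221.9]), array([113.1, 202.2]), np.float32(97.7))
top 134 (array([588.2, 221.5]), array([112. , 201.1]), np.float32(97.7))
  bay 3914 (array([617.8, 223.7]), array([40.2, 84. ]), np.float32(95.86))
  bay 4575 (array([556.2, 215.2]), array([44.5, 84.4]), np.float32(98.21))
side 128 (array([607.4, 246.9]), array([155.4, 236.2]), np.float32(98.17))
side 134 (array([589. , 226.3]), array([112.1, 199.6]), np.float32(98.03))
  bay 1459 (array([616.8, 212.6]), array([39.8, 64.1]), np.float32(93.67))
  bay 1897 (array([556. , 204.8]), array([43.6, 65.3]), np.float32(96.85))
```

Emit:
servo_tool(rows=[[0.62,0,0,0,0,0,8.3],[0.62,0,0,0,0,0,8.3],[0.62,0,0,0,0,0,8.3],[0.62,0,0,0,0,0,8.3],[0.62,0,0,0,0,0,8.3],[0.62,0,0,0,0,0,8.3],[0.62,0,0,0,0,0,8.5],[0.62,0,0,0,0,0,0]])

```text
clock: 0.9
position: [252.3, 571.5, 241.7]
ee_rot: [0.754, -0.657, 0.0, 0.001]
contact_force: [-1.4, -0.4, -0.2]
gripper_width: 52.8
```

```bash
cat >> h.py <<'E'
def go(x,y,z,yaw):  # target TCP, yaw of tool x (deg); prints total shift (cm, present tool axes) and tool turn
    from bench import read_state
    from scipy.spatial.transform import Rotation as R
    s=read_state(); r=R.from_quat(s["ee_rot"]); p=s["position"]; m=r.as_matrix()
    c,sn=np.cos(np.radians(yaw)),np.sin(np.radians(yaw)); T=np.array([[c,sn,0],[sn,-c,0],[0,0,-1]]).T
    print("t",round(s["clock"],2),"pos",p.round(1),"yaw",np.degrees(np.arctan2(m[1,0],m[0,0])).round(2),"F",s["contact_force"].round(1),"w",round(s["gripper_width"],1))
    print("shift cm",(m.T@(np.array([x,y,z])-p)/10).round(2),"turn",(r.inv()*R.from_matrix(T)).as_rotvec(degrees=True).round(2))
E
python3 -c "
from h import *
go(588.7,224,120,-82.15)"
```

```text
t 0.9 pos [252.3 571.5 241.7] yaw -82.12 F [-1.4 -0.4 -0.2] w 52.8
shift cm [ 39.02 -28.56  12.19] turn [ 0.03 -0.06  0.03]
```

Emit:
servo_tool(rows=[[0.62,1.6,-1.2,0,0,0,0],[0.62,3.2,-2.3,0.5,0,0,0],[0.62,3.2,-2.3,0.5,0,0,0],[0.62,3.2,-2.3,0.5,0,0,0],[0.62,3.2,-2.3,1,0,0,0],[0.62,3.2,-2.3,1,0,0,0],[0.62,3.2,-2.3,1,0,0,0],[0.62,3.2,-2.3,1,0,0,0],[0.62,3.2,-2.3,1,0,0,0],[0.62,3.2,-2.3,1,0,0,0],[0.62,3.2,-2.3,1,0,0,0],[0.62,3.2,-2.3,1,0,0,0]])

```text
clock: 2.1
position: [566.3, 241.2, 147.0]
ee_rot: [0.755, -0.656, 0.0, 0.0]
contact_force: [-0.9, 0.7, 0.4]
gripper_width: 53.1
```

Emit:
servo_tool(rows=[[0.62,2.2,-2.1,1,0,0,0],[0.62,0,0,1.2,0,0,0],[0.62,0,0,0,0,0,0],[0.62,0,0,0,0,0,0]])

```text
clock: 2.5
position: [588.6, 224.5, 125.2]
ee_rot: [0.754, -0.656, -0.0, 0.0]
contact_force: [0.4, 0.3, -0.3]
gripper_width: 53.0
```

```bash
python3 -c "
from h import *
go(588.7,224,100,-82.15)
from bench import *
d=get_image('side');t=get_image('top')
a=cv2.resize(d['image'][90:200,190:310],None,fx=5,fy=5,interpolation=cv2.INTER_CUBIC)
cv2.imwrite('pics/s1.png',a[:,:,::-1])"
```

```text
t 2.5 pos [588.6 224.5 125.2] yaw -82.04 F [ 0.4  0.3 -0.3] w 53.0
shift cm [ 0.05 -0.    2.52] turn [ 0.05 -0.03  0.11]
```

View pics/s1.png

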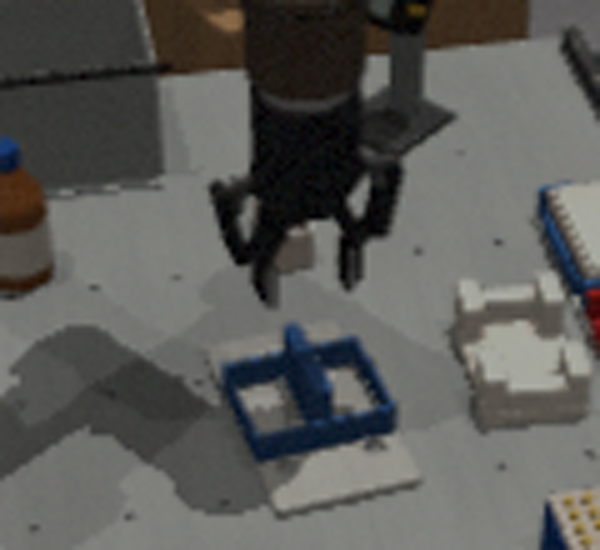

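The fingers straddle the web, with tips at about (265,300) and (350,290) in the crop and the web below them. I'll descend and close.

Emit:
servo_tool(rows=[[0.62,0,0,1.5,0,0,0],[0.62,0,0,1.5,0,0,0],[0.62,0,0,1.5,0,0,0],[0.62,0,0,1.5,0,0,0],[0.62,0,0,1,0,0,0],[0.62,0,0,1,0,0,0],[0.62,0,0,1,0,0,0],[0.62,0,0,0,0,0,0]])

```text
clock: 3.4
position: [588.3, 224.4, 34.0]
ee_rot: [0.754, -0.657, -0.0, 0.001]
contact_force: [-1.0, 0.1, -0.1]
gripper_width: 52.9
```

Emit:
servo_tool(rows=[[0,0,0,0,0,0,0],[0,0,0,0,0,0,0],[0,0,0,0,0,0,0],[0,0,0,0,0,0,0],[0,0,0,0,0,0,0],[0,0,0,0,0,0,0],[0,0,0,0,0,0,0],[0,0,0,0,0,0,0]])

```text
clock: 4.2
position: [589.2, 224.7, 36.0]
ee_rot: [0.754, -0.657, 0.0, -0.0]
contact_force: [-2.6, 0.1, 6.5]
gripper_width: 13.3
```

Emit:
servo_tool(rows=[[0,0,0,-0.5,0,0,0],[0,0,0,-1.5,0,0,0],[0,0,0,-1.5,0,0,0],[0,0,0,-1.5,0,0,0],[0,0,0,-1,0,0,0],[0,0,0,0,0,0,0],[0,0,0,0,0,0,0],[0,0,0,0,0,0,0]])

```text
clock: 5.0
position: [588.4, 224.2, 94.0]
ee_rot: [0.754, -0.657, -0.0, 0.001]
contact_force: [-0.8, 0.3, -4.7]
gripper_width: 13.4
```

```bash
python3 -c "
from h import *
go(571.8,-209,160,-103.35)
from bench import *
o=[]
for n,b in (('side',(190,310,90,200)),('top',(150,240,150,225))):
  d=get_image(n); np.savez(n+'2.npz',**d)
  o.append(cv2.resize(d['image'][b[2]:b[3],b[0]:b[1]],(400,400),interpolation=cv2.INTER_CUBIC))
cv2.imwrite('pics/s2.png',np.hstack(o)[:,:,::-1])
print(read_state()['wrist_torque'])"
```

```text
t 5.0 pos [588.4 224.2  94. ] yaw -82.15 F [-0.8  0.3 -4.7] w 13.4
shift cm [42.69  7.58 -6.55] turn [ 0.12 -0.07 21.2 ]
[0.02243803 0.03235658 0.0085384 ]
```

View pics/s2.png

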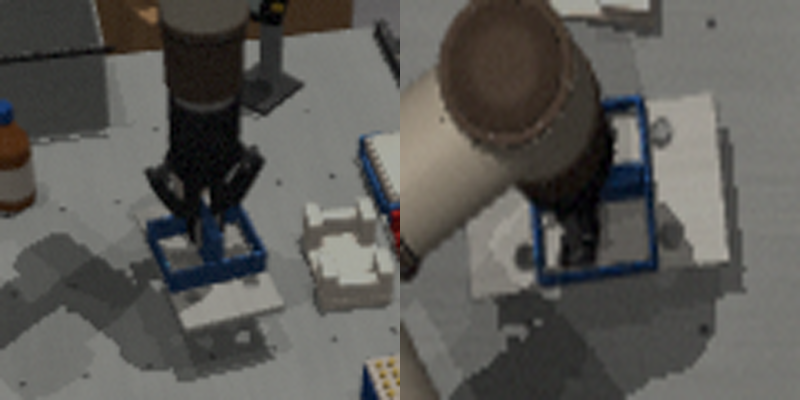

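The rack is lifted level (about 4.7 N) and the gripper holds the web. I'll raise it, turn it 21° and carry it above the plate.

Emit:
servo_tool(rows=[[0,0,0,-1,0,0,3],[0,0,0,-2,0,0,4],[0,0,0,-2,0,0,5],[0,0,0,-1,0,0,5],[0,0,0,0,0,0,4.2],[0,1,-0.2,0,0,0,0],[0,2,-0.4,0,0,0,0],[0,3,-0.6,0,0,0,0],[0,3.5,-0.7,0,0,0,0],[0,3.5,-0.7,0,0,0,0],[0,3.5,-0.7,0,0,0,0],[0,3.5,-0.7,0,0,0,0]])

```text
clock: 6.3
position: [580.7, 17.7, 154.8]
ee_rot: [-0.621, 0.784, 0.0, -0.001]
contact_force: [0.6, 0.6, -4.8]
gripper_width: 13.2
```

Emit:
servo_tool(rows=[[0,3.5,-0.7,0,0,0,0],[0,3.5,-0.7,0,0,0,0],[0,3.5,-0.7,0,0,0,0],[0,3.5,-0.7,0,0,0,0],[0,3.5,-0.7,0,0,0,0],[0,3,-0.6,0,0,0,0],[0,1,-0.3,0,0,0,0],[0,0,0,0,0,0,0],[0,0,0,0,0,0,0],[0,0,0,0,0,0,0]])

```text
clock: 7.3
position: [575.0, -197.8, 155.2]
ee_rot: [-0.621, 0.784, 0.0, -0.0]
contact_force: [0.3, 0.7, -4.8]
gripper_width: 13.6
```

```bash
python3 -c "
from h import *
go(571.8,-209,75,-103.35)
from bench import *
print(read_state()['joints'])"
```

```text
t 7.3 pos [ 575.  -197.8  155.2] yaw -103.25 F [ 0.3  0.7 -4.8] w 13.6
shift cm [1.16 0.05 8.02] turn [0.03 0.01 0.1 ]
[-6.55649009e-02  4.28881227e-01 -1.54779728e-01 -2.60971471e-04
 -9.87649967e-01 -1.65584935e-01]
```

Emit:
servo_tool(rows=[[0,0,0,1,0,0,0.1],[0,0,0,2,0,0,0],[0,0,0,2,0,0,0],[0,0,0,1.5,0,0,0],[0,0,0,1.5,0,0,0],[0,0,0,1,0,0,0],[0,0,0,0,0,0,0],[0,0,0,0,0,0,0],[0,0,0,0,0,0,0]])

```text
clock: 8.2
position: [576.1, -198.5, 66.2]
ee_rot: [-0.62, 0.785, -0.001, 0.001]
contact_force: [-0.4, -1.1, -4.1]
gripper_width: 13.4
```

```bash
python3 -c "
from h import *
go(571.8,-209,52,-103.35)
from bench import *
o=[]
for n,b in (('side',(230,320,220,310)),('top',(270,365,155,235))):
  d=get_image(n); np.savez(n+'3.npz',**d)
  o.append(cv2.resize(d['image'][b[2]:b[3],b[0]:b[1]],(400,int(400*(b[3]-b[2])/(b[1]-b[0]))),interpolation=cv2.INTER_CUBIC))
h=max(len(i) for i in o); o=[np.pad(i,((0,h-len(i)),(0,0),(0,0))) for i in o]
cv2.imwrite('pics/s3.png',np.hstack(o)[:,:,::-1])"
```

```text
t 8.2 pos [ 576.1 -198.5   66.2] yaw -103.39 F [-0.4 -1.1 -4.1] w 13.4
shift cm [1.12 0.18 1.42] turn [-0.12  0.   -0.04]
```

View pics/s3.png

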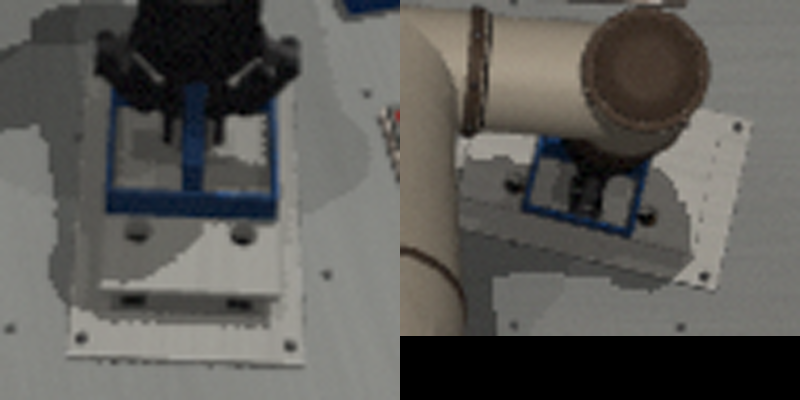

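Run:
```python
from h import *
d=dict(np.load("side3.npz")); b=(230,320,262,290)
im,cv=up(d,*b,6); V=im.max(2)
f=6; x=lambda u,v:(int((230+u/4.444-b[0])*f),int((220+v/4.444-b[2])*f))
th=np.radians(76.65); ey=np.array([np.cos(th),np.sin(th)]); ex=np.array([ey[1],-ey[0]])
tcp=np.array([576.1,-198.5])
hs=[]
for u,v in((138,230),(243,232)):
    cx,cy=x(u,v); w=V[cy-20:cy+22,cx-28:cx+28]; m=(w<(w.min()+np.percentile(w,60))/2).astype(np.uint8)
    k,l,st,ce=cv2.connectedComponentsWithStats(m); i=1+np.argmax(st[1:,4]); c=ce[i]+[cx-28,cy-20]
    p=ray(d,cv(c),36)[0]; hs.append(p); print(cv(c),st[i],p.round(1),"rel tcp x',y'",((p-tcp)@ex).round(1),((p-tcp)@ey).round(1))
m=np.mean(hs,0); pl=np.array([572.4,-207.6])
print("hole mid rel plate centre (side cam)",((m-pl)@ex).round(1),((m-pl)@ey+56).round(1), "tcp rel side plate",((tcp-pl)@ex).round(1),((tcp-pl)@ey).round(1))
v=hs[1]-hs[0]; print("yaw x",np.degrees(np.arctan2(v[1],v[0])),np.linalg.norm(v))
# blue near wall top edge ends
```

```text
[[260.40690377 272.87482566]] [ 14  25  26  12 239] [ 529.  -249.9] rel tcp x',y' -33.9 -60.9
[[283.77725857 273.45950156]] [ 14  23  24  14 214] [ 594.4 -264.4] rel tcp x',y' 33.0 -59.9
hole mid rel plate centre (side cam) 1.0 5.3 tcp rel side plate 1.5 9.7
yaw x -12.44286464845844 66.95206083604313
```

Emit:
servo_tool(rows=[[0,0,0.13,0.4,0,0,0],[0,0,0,0.4,0,0,0],[0,0,0,0.2,0,0,0],[0,0,0,0.1,0,0,0],[0,0,0,0,0,0,0],[0,0,0,0,0,0,0],[0,0,0,0,0,0,0]])

```text
clock: 9.0
position: [574.2, -198.3, 54.4]
ee_rot: [-0.62, 0.785, -0.0, 0.0]
contact_force: [-0.9, -0.2, -3.4]
gripper_width: 13.5
```

Emit:
servo_tool(rows=[[0,0,0,0.1,0,0,0],[0,0,0,0.1,0,0,0],[0,0,0,0.1,0,0,0],[0,0,0,0,0,0,0],[0,0,0,0,0,0,0],[0,0,0,0,0,0,0]])

```text
clock: 9.6
position: [574.1, -198.3, 52.5]
ee_rot: [-0.62, 0.785, -0.0, 0.0]
contact_force: [-3.1, 2.2, 4.7]
gripper_width: 13.3
```

The rack touched the stud tops at z = 52.5, as predicted. Now I'll slide along the slots in tool +x (plate −y), watching z.

Emit:
servo_tool(rows=[[0,0.1,0,0,0,0,0],[0,0.1,0,0,0,0,0],[0,0.1,0,0,0,0,0],[0,0,0,0,0,0,0]])

```text
clock: 10.0
position: [574.6, -200.8, 52.5]
ee_rot: [-0.62, 0.785, -0.001, 0.001]
contact_force: [-0.1, 3.6, 5.6]
gripper_width: 13.2
```

Emit:
servo_tool(rows=[[0,0.1,0,0,0,0,0],[0,0.1,0,0,0,0,0],[0,0.1,0,0,0,0,0],[0,0,0,0,0,0,0]])

```text
clock: 10.4
position: [574.3, -203.9, 52.4]
ee_rot: [-0.62, 0.785, -0.001, 0.001]
contact_force: [0.6, 4.3, 4.2]
gripper_width: 13.0
```

Emit:
servo_tool(rows=[[0,0.1,0,0,0,0,0],[0,0.1,0,0,0,0,0],[0,0.1,0,0,0,0,0],[0,0,0,0,0,0,0]])

```text
clock: 10.8
position: [573.4, -207.2, 52.0]
ee_rot: [-0.62, 0.785, -0.001, 0.001]
contact_force: [1.2, -0.6, 0.6]
gripper_width: 13.6
```

Emit:
servo_tool(rows=[[0,0,0,0.1,0,0,0],[0,0,0,0.1,0,0,0],[0,0,0,0.1,0,0,0],[0,0,0,0,0,0,0],[0,0,0,0,0,0,0]])

```text
clock: 11.3
position: [571.0, -207.9, 47.2]
ee_rot: [-0.62, 0.785, 0.0, -0.001]
contact_force: [0.3, -5.7, -4.5]
gripper_width: 13.6
```

It dropped to z = 47.2, so the holes are engaging. The side force says to ease a little further in tool +x. I'll lower gently.

Emit:
servo_tool(rows=[[0,0.1,0,0,0,0,0],[0,0,0,0.1,0,0,0],[0,0,0,0.1,0,0,0],[0,0,0,0,0,0,0],[0,0,0,0,0,0,0]])

```text
clock: 11.8
position: [571.2, -208.1, 45.9]
ee_rot: [-0.62, 0.785, 0.0, -0.0]
contact_force: [-0.6, -3.9, -5.4]
gripper_width: 13.6
```

```bash
python3 -c "
from h import *
go(571.8,-209,42,-103.35)
from bench import *
print(read_state()['wrist_torque'])"
```

```text
t 11.8 pos [ 571.2 -208.1   45.9] yaw -103.43 F [-0.6 -3.9 -5.4] w 13.6
shift cm [ 0.08 -0.08  0.39] turn [ 0.07 -0.01 -0.08]
[-1.23292605e+00  3.25711002e-04  5.85263490e-02]
```

Emit:
servo_tool(rows=[[0,0.1,0,0,0,0,0],[0,0,0,0.1,0,0,0],[0,0,0,0.1,0,0,0],[0,0,0,0.1,0,0,0],[0,0,0,0,0,0,0],[0,0,0,0,0,0,0]])

```text
clock: 12.4
position: [571.4, -208.8, 43.2]
ee_rot: [-0.62, 0.785, 0.0, -0.0]
contact_force: [0.0, 0.1, -4.9]
gripper_width: 13.2
```

Emit:
servo_tool(rows=[[0,0,0,0.1,0,0,0],[0,0,0,0.1,0,0,0],[0,0,0,0,0,0,0],[0,0,0,0,0,0,0]])

```text
clock: 12.8
position: [571.6, -209.0, 42.0]
ee_rot: [-0.62, 0.785, -0.0, 0.0]
contact_force: [-1.7, 0.7, 2.2]
gripper_width: 13.5
```

Emit:
servo_tool(rows=[[0,0,0,0.1,0,0,0],[0,0,0,0.05,0,0,0],[0,0,0,0,0,0,0],[0,0,0,0,0,0,0]])

```text
clock: 13.2
position: [571.6, -209.0, 42.0]
ee_rot: [-0.62, 0.785, -0.0, 0.0]
contact_force: [-4.2, 2.9, 10.4]
gripper_width: 13.0
```

It stops firmly at z = 42.0, the predicted home height. I'll relax the push, open partly, and retreat upward.

Emit:
servo_tool(rows=[[0,0,0,-0.15,0,0,0],[0,0,0,0,0,0,0],[0.55,0,0,0,0,0,0],[0.55,0,0,0,0,0,0],[0.55,0,0,0,0,0,0],[0.55,0,0,0,0,0,0],[0.55,0,0,0,0,0,0],[0.55,0,0,0,0,0,0]])

```text
clock: 14.0
position: [571.5, -209.0, 41.2]
ee_rot: [-0.62, 0.785, -0.0, -0.0]
contact_force: [-0.2, -0.5, -0.5]
gripper_width: 46.7
```

Emit:
servo_tool(rows=[[0.55,0,0,-0.5,0,0,0],[0.55,0,0,-1,0,0,0],[0.55,0,0,-2,0,0,0],[0.55,0,0,-3,0,0,0],[0.55,0,0,-4,0,0,0],[0.55,0,0,-4,0,0,0],[0.55,-3,0,-3,0,0,0],[0.55,-4,0,-2,0,0,0],[0.55,-4,0,0,0,0,0],[0.55,-4,0,0,0,0,0],[0.55,-4,0,0,0,0,0],[0.55,-4,0,0,0,0,0]])

```text
clock: 15.2
position: [624.9, 16.3, 237.7]
ee_rot: [-0.62, 0.785, -0.0, 0.001]
contact_force: [0.6, -0.7, 1.2]
gripper_width: 46.9
```

Run:
```python
from h import *
from bench import *
go(571.6,-209,42,-103.35)
o=[]
for n,b in (('side',(235,310,225,305)),('top',(265,365,160,230))):
  d=get_image(n); np.savez(n+'4.npz',**d)
  o.append(cv2.resize(d['image'][b[2]:b[3],b[0]:b[1]],(400,int(400*(b[3]-b[2])/(b[1]-b[0]))),interpolation=cv2.INTER_CUBIC))
h=max(len(i) for i in o); o=[np.pad(i,((0,h-len(i)),(0,0),(0,0))) for i in o]
cv2.imwrite('pics/s4.png',np.hstack(o)[:,:,::-1])
for n,pb in(("top",(272,362,162,228)),("side",(238,307,228,307))):
    d=dict(np.load(n+"4.npz")); im,cv=up(d,*pb); H,S,V=masks(im); blue=(S>110)&(H>95)&(H<125)
    print(n,"blue z=40",rect(ray(d,cv(big(blue)),40)))
```

```text
t 15.2 pos [624.9  16.3 237.7] yaw -103.42 F [ 0.6 -0.7  1.2] w 46.9
shift cm [ 2.317e+01 -1.000e-02  1.956e+01] turn [-0.09  0.04 -0.07]
top blue z=40 (array([ 569.2, -211.2]), array([ 93.3, 114.5]), np.float32(166.61))
side blue z=40 (array([ 571.2, -209.6]), array([122.1, 110.4]), np.float32(76.55))
```

View pics/s4.png

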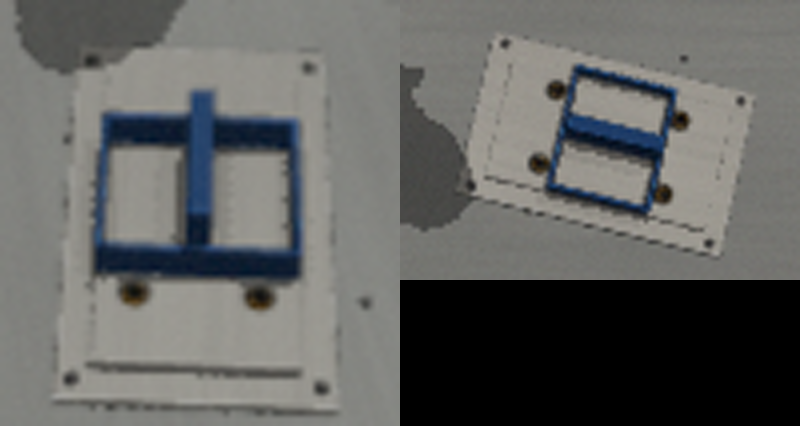

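The brass studs show through all four holes: about (557,90), (680,120), (540,162) and (662,193) in the top crop, and (134,292) and (259,297) in the side crop. The rack lies flat and square on the plate, and the arm is clear.

```bash
python3 -c "
from bench import *
print(job_done())"
```

```text
the job is handed in; nothing more can be done
None
```

The rack is home on the position plate, flat and over all four studs, and I handed the job in at about 15 s.

- **Approach:** I located the rack and plate from both cameras, gripped the rack by its central web and carried it over the plate.
- **Finding the studs:** It touched the stud tops at TCP z = 52.5 mm. I slid it about 9 mm along the slots until the holes dropped over the studs.
- **Seating:** I eased it down while correcting sideways. It stopped firmly at z = 42.0 mm, the predicted home height. The readings after each move showed contact forces of about 15 N at most.
- **Release:** I took the push off, opened the gripper partly inside the bays, and retreated upward and away.

**Last checks:**
- Brass shows in all four holes in the top view, and in the two visible ones in the side view.
- The rack's yaw is 76.6°, against 76.65° for the plate.
- The force reading was near zero after release.
- The cameras disagreed with each other on positions by about 2–3 mm, around their stated calibration error. Contact settled the final fit.
- I saw no contact with the other objects, but I did not re-measure their positions.

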